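# Unclip the aligning bar and square up the tea lights

### The arm

A 7-joint arm with a two-finger parallel gripper is mounted at the origin on the work surface. World frame = base frame: x ahead of the robot, y to its left, z up, the work surface at z = 0. Lengths are in m, angles in rad, forces in N, time in s.
With the tool pointing down it reaches from about 0.4 to 0.85 m from the base axis. Payload 10.4 kg.
Tool frame: the origin (TCP) lies midway between the tips of the shut fingers; the grasp point (between the pads) lies 19 mm behind it (manip.tcp_to_grasp is the distance from the TCP to the grasp point, in m); z points along the fingers, y is the line along which they close (so a half turn about z gives the same grasp; the last joint's range is limited). The gripper opens to 85 mm and grips with 20 to 120 N. Pads are 22 mm wide; open, the fingers measure 114 mm over their backs; the gripper's body (76 mm by 85 mm) begins 54 mm behind the grasp point. The pads swing forward as they close: fully open they stand 13 mm farther back than shut.
Start: joints at [1.251, 0.332, -0.065, 1.46, 0.022, 1.35, -0.088], TCP at [0.183, -0.598, 0.231] pointing down, gripper open.
Joint ranges: [-2.6, 2.6], [-0.5, 2.12], [-1.47, 1.34], [0.16, 2.42], [-1.27, 4.41], [0.06, 2.06], [-2.6, 2.6]. Speed limits (rad/s): [2.22, 2.22, 2.79, 2.79, 3.14, 3.14, 3.14].

### API

Orientations are given as a unit quaternion [x, y, z, w].
In Python, from workcell import manip gives the robot as it stands.
- The arm moves only by the shell command python3 -m jog 'ROWS' [FORCE]. ROWS is a JSON object of lists of equal length, an entry for each row: "offset": the shift along the world's x, y, z in m, a list of three; "yaw": the turn about the world's z in degrees; "jaw": the closure, from 0 (fully open) to 1 (shut). A call has 1 to 20 rows; each row shifts and turns the commanded pose from where the row before left it; what a row does not reach is not made up. A row lasts 1/12 s, in which the tool goes at most 41.7 mm and 7.16 degrees, less where a joint would pass 70% of its speed; a pose out of reach is approached as far as the arm can. A call is refused whole if a number of a shift passes 0.0417 or a number of a turn 7.16, either way. A call with a gripper value outside its range is refused whole. The fingers move at their own pace and stop on an object; FORCE is the grip in N (left out, the last holds). Time passes only in rows, so rows that do not move let the fingers close. It gives the time, the measured TCP pose, the force, the opening and the grip force at its end, in the units of the state.
- manip.get_obs(): the state, without advancing time (a new reading comes with each control period).
- manip.camera(name): name is "scene" or "top" or "wrist"; returns a dict with "frame" (384x512x3 uint8, red, green, blue), "camera_matrix" (3x3 intrinsics, pixels), "distortion" ([k1, k2, p1, p2, k3] as OpenCV has them; the pictures are not rectified), "eye" and "attitude" of the camera in the world; the wrist camera has in their place "hand_eye" (4x4, takes a point from camera to tool coordinates, whose origin is the TCP and whose axes are the flange's). Camera axes: x right, y up, looking along -z (the intrinsics and any distortion apply to the point x, -y, -z); pixel columns grow to the right and rows downward; lengths in m; the calibration is good to about 2 mm. A picture is of the moment at which its call begins: read the wrist's pose just before it. There is no depth.
- manip.hand_in(): hands the job in; it is judged then, once.
Trained networks look in a picture, given as the dict that the camera call returned (one of the last four; its "shot" number tells which), for a name from the list of things; names that differ only in an ending like _2 or _b are one class to them, and where a whole thing is asked for, a point or a joint stands for the part that bears it (a point fixed in the world has none). Each returns a list of dicts, best first, with "score" (0 to 1); they miss things now and then, are a little off and sometimes report something else, mostly with a low value. They report only what shows in the picture. A call takes as long as a camera call. They do not tell look-alikes from the thing itself.
- manip.masks_of(picture, name): "region" (384x512 bool, what is visible of it).
- manip.tip_of(picture, name): "at" ([x, y, z] in m, in world coordinates, good to about 4 mm: a listed point, or the origin of a listed thing).
The state is a dict: "clock": time; "joint_pos": joint angles; "joint_velocities": joint speeds; "tau": joint torques, N m; "position": TCP position; "ee_rot": TCP orientation; "ft_force": force on the tool from outside, world axes, zero at the start; "torque": the same for the moment, N m; "grip_width": opening from 0.0 (shut) to 1.0 (fully open); "grasp_force": force on a finger pad.
Only numpy, scipy, OpenCV 4.12 (cv2) and the standard library are available. Lean on these libraries where they do the work, as an engineer would, in place of code of your own. Each camera call takes 0.05 s, during which the arm holds its last target. There are 200 camera calls.

### The job

The three blue tea lights on the grey mat have strayed. Pinch the aligning bar by its black handle so that the orange release button is held down while you draw it up out of its white clip dock, and with the bar's long side (never the hand) push the cups away from the robot until all three stand in a straight row centred on the brass line. Then stand the bar upright on the mat or board, clear of the cups, disturbing nothing else.

Things in the scene. Friction and masses are not known exactly. Their poses are not given: they have to be found in the camera images.
- bar: Aluminium bar 26 (own x) x 200 (y) x 26 mm high, 280 g, stable when stood upright; on its middle a black handle 26 (x) x 40 (y) mm, to 90 mm above the underside, faces flush with the bar's. Origin: centre of the underside, z up. Starts upright in the dock, underside 5 mm above the board. A tooth low on the +x side, moving with the release button, locks it in the dock (see release).
- button_face (a point): Middle of the outer face of the orange release button on the handle's +x face: 16 mm (y) x 18 mm (z), 68 mm above the bar's underside, 6 mm proud; across the button the handle measures 32 mm, pressed 26 mm.
- release (a joint): Travel of the button into the handle: 0 out, 0.006 m flush (stop 0.0065). Its spring pushes out with 4 N at 0, 9 N at full travel; a grip of 30 N or more across the handle holds it down. Button out: the tooth (18 mm wide, 4 to 11 mm above the underside, 5.5 mm proud) catches under the dock's lip and the bar rises only 2 mm. Button flush: tooth in, the bar lifts straight up freely.
- dock: White clip dock fixed to the board, base 90 x 70 x 5 mm; two walls along y (x = -22 to +28 mm), 28 mm above the board, hold the middle 70 mm of the bar with 1.2 mm clearance each side. Origin: on the board under the bar's centre; axes as the bar's at the start (turned up to 0.5 rad). The bar is out once its underside is above 28 mm.
- mat: Grey mat fixed flat on the board, 210 (x) x 260 (y) x 4 mm thick. Origin: centre of its underside on the board; its x points away from the robot (turned up to 0.3 rad), across the brass line.
- line (a point): Middle of the brass line on the mat's top (4 mm above the board), 75 mm beyond the mat's centre in the mat's x; the line runs the mat's full width along y. Axes as the mat's. The cups start 30 to 90 mm short of it (towards the robot), about 55 mm apart along y.
- cup0: Tea light in a blue ceramic cup, upright cylinder 38 mm across, 28 mm high, about 60 g, standing on the mat. Origin: centre of its underside. The three are alike.
- cup1: Tea light in a blue ceramic cup, upright cylinder 38 mm across, 28 mm high, about 60 g, standing on the mat. Origin: centre of its underside. The three are alike.
- cup2: Tea light in a blue ceramic cup, upright cylinder 38 mm across, 28 mm high, about 60 g, standing on the mat. Origin: centre of its underside. The three are alike.
- torch: Bystander: orange torch standing upright on its head between the dock and the mat, 145 mm tall, 40 mm across at the foot. Origin: centre of its underside.
- holder: Bystander: grey ceramic incense holder, round, 60 mm across, 32 mm high, just beyond the mat's far edge. Origin: centre of its underside.
- comb: Bystander: green plastic comb lying flat, 28 (x) x 170 (y) x 5 mm, just before the mat's near edge. Origin: centre of its underside.
- cabinet_door0_handle (a point): Bystander: brass knob on the free edge of the door of a white wooden cabinet (140 deep x 180 wide x 210 mm high, with a steel spring clamp on its top edge, to 275 mm) fixed at the far right, its body beyond y = -0.44. The door, 180 mm wide, stands ajar, hinged freely, reaching towards the work; it must not be swung.
Things that resemble listed ones, but are neither listed nor needed, are in the scene too. Several things have the shape of the bar; the one meant has the colours described above. What is shaped like the cup0 but pink or red is not meant.

How it is judged:
By the outcome, as a careful person would: the job done as asked, in the order asked, and still so for the second after the job is handed in, with the robot touching nothing.
It also fails if it takes over 48 s, if anything falls off the work surface, if the arm or the gripper's body presses on something with over 40 N, if the wrist force passes 120 N, or if a joint passes its speed limit or range.

## Working session

There is one attempt and no reset: what is moved stays moved. The work goes in short steps, Python scripts to look and compute and a shell command to move; the robot and the scene stay as the last step left them, time stands still between calls to the robot, and variables do not carry over. Pictures are saved under pics/ and viewed, at most 10 in all, crops included, and the job is handed in when it is done.

```bash
ls; mkdir -p pics; cat > look.py <<'E'
import cv2,numpy as np
from workcell import manip
from scipy.spatial.transform import Rotation as R
def snap(n,fn=None):
    p=manip.camera(n)
    if fn: cv2.imwrite('pics/'+fn,p['frame'][:,:,::-1])
    return p
def pose(p):
    att=np.array(p['attitude'],float)
    Rm=att if att.shape==(3,3) else R.from_quat(att).as_matrix()
    return Rm,np.array(p['eye'],float)
def proj(p,X):
    Rm,e=pose(p); c=(np.atleast_2d(X)-e)@Rm; c=c*[1,-1,-1]
    return cv2.projectPoints(c,np.zeros(3),np.zeros(3),np.array(p['camera_matrix']),np.array(p['distortion'],float))[0][:,0]
def ray(p,uv,z):
    Rm,e=pose(p); n=cv2.undistortPoints(np.array(uv,float).reshape(-1,1,2),np.array(p['camera_matrix']),np.array(p['distortion'],float))[:,0]
    d=np.c_[n[:,0],-n[:,1],-np.ones(len(n))]@Rm.T
    return e+d*((z-e[2])/d[:,2])[:,None]
E
python3 - <<'E'
from look import *
o=manip.get_obs();print({k:np.round(v,3).tolist() for k,v in o.items()})
for n in('top','scene'):
    p=snap(n,n+'1.png');print(n,p['eye'],p['attitude'],p['shot'])
    for k in('bar','button_face','dock','mat','line','cup0','torch','holder','comb','cabinet_door0_handle'):
        print(k,[(round(d['score'],2),np.round(d['at'],3).tolist()) for d in manip.tip_of(p,k)][:6])
E
```

```text
pics
{'clock': 0.0, 'joint_pos': [1.251, 0.333, -0.065, 1.461, 0.022, 1.35, -0.088], 'joint_velocities': [-0.0, -0.001, -0.001, -0.001, 0.001, -0.0, -0.003], 'tau': [0.001, -62.544, 0.05, -39.161, 0.016, 0.01, -0.0], 'position': [0.183, -0.597, 0.231], 'ee_rot': [0.989, 0.148, -0.0, -0.001], 'ft_force': [0.126, -0.032, -0.111], 'torque': [0.017, 0.015, 0.026], 'grasp_force': 0.0, 'grip_width': 1.0}
top [ 0.34819778 -0.10329754  1.20830403] [-0.05408844  0.06370968  0.71050141 -0.69871544] 1
bar [(0.68, [0.526, -0.227, 0.002]), (0.64, [0.709, -0.287, -0.002])]
button_face [(0.57, [0.659, 0.176, -0.004]), (0.39, [0.695, -0.28, 0.067])]
dock [(0.67, [0.528, -0.219, -0.005]), (0.4, [0.56, 0.263, 0.003])]
mat [(0.79, [0.511, 0.213, -0.004])]
line [(0.57, [0.585, 0.202, 0.001])]
cup0 [(0.68, [0.523, 0.211, 0.002]), (0.66, [0.706, 0.09, 0.0]), (0.63, [0.561, 0.264, 0.005]), (0.58, [0.518, 0.162, 0.002])]
torch [(0.72, [0.54, -0.01, -0.002])]
holder [(0.7, [0.662, 0.176, -0.0]), (0.26, [0.527, -0.216, -0.005])]
comb [(0.57, [0.37, 0.212, 0.002])]
cabinet_door0_handle [(0.79, [0.56, -0.469, 0.166])]
scene [1.08060631 0.27948361 0.60246521] [0.19977782 0.40626016 0.79710644 0.3995783 ] 2
bar [(0.63, [0.709, -0.289, -0.001]), (0.62, [0.523, -0.219, 0.0])]
button_face [(0.56, [0.547, -0.221, 0.074]), (0.36, [0.692, -0.275, 0.069])]
dock [(0.56, [0.526, -0.22, 0.0]), (0.51, [0.588, 0.203, 0.001])]
mat [(0.92, [0.511, 0.209, -0.001])]
line [(0.85, [0.589, 0.203, -0.0])]
cup0 [(0.74, [0.558, -0.462, 0.168]), (0.73, [0.559, 0.262, 0.005]), (0.68, [0.514, 0.156, 0.006]), (0.62, [0.628, 0.016, 0.0]), (0.57, [0.708, 0.09, -0.002])]
torch [(0.79, [0.542, -0.012, -0.001]), (0.7, [0.512, 0.209, -0.004])]
holder []
comb [(0.66, [0.373, 0.211, 0.004])]
cabinet_door0_handle [(0.57, [0.558, -0.464, 0.165])]
```

View pics/top1.png

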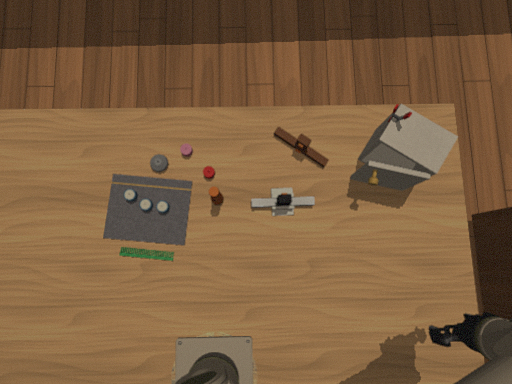

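View pics/scene1.png

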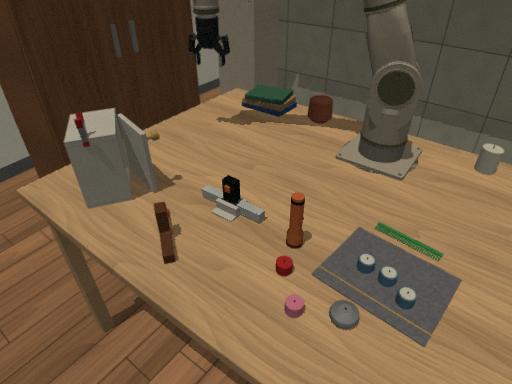

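The top view shows the silver bar and white dock at about (283,201), with the cups at (130,195), (146,205) and (163,207). The brass line runs along the mat's far edge near row 183, and the torch is at (216,196). In the scene view the orange button is at (228,187), on the face away from the robot. The brown bar and the pink and red cups are decoys.

```bash
python3 - <<'E'
from look import *
print(manip.tcp_to_grasp)
p=snap('top')
def best(n,near,z):
    b=None
    for d in manip.masks_of(p,n):
        m=d['region'].astype(np.uint8); v,u=np.nonzero(m); 
        X=ray(p,np.c_[u,v],z)[:,:2]
        if np.hypot(*(X.mean(0)-near))<.05 and (b is None): b=X;print(n,round(d['score'],2),len(X))
    return b
X=best('bar',[.526,-.222],.031)
(c,s,a)=cv2.minAreaRect(X.astype(np.float32));print(c,s,a)
q=X-X.mean(0);e=np.abs(q[:,1])>.055; f=np.polyfit(q[e,1],q[e,0],1);print('bar dx/dy',f, 'yaw deg',-np.degrees(np.arctan(f[0])),X.mean(0))
X=best('mat',[.51,.21],.004);r=cv2.minAreaRect(X.astype(np.float32));print('mat',r)
for c in([.561,.264],[.523,.211],[.518,.159]):
    X=best('cup0',c,.018)
    if X is not None: print(X.mean(0),cv2.minEnclosingCircle(X.astype(np.float32)))
# line by colour
hsv=cv2.cvtColor(p['frame'],cv2.COLOR_RGB2HSV)
roi=np.zeros((384,512),bool);roi[168:200,100:200]=1
for i in range(170,200,1): pass
g=p['frame'].astype(int); w=(g[:,:,0]-g[:,:,2])
pts=[]
for u in range(115,190,1):
    col=w[177:193,u].clip(0)*1.0; col[col<15]=0
    if col.sum()>0: pts.append((u,177+(col*np.arange(16)).sum()/col.sum()))
L=ray(p,pts,.004);f=np.polyfit(L[:,1],L[:,0],1);res=L[:,0]-np.polyval(f,L[:,1]);print('line',len(L),f,res.std(),'at .21',np.polyval(f,.205))
E
```

```text
0.0187
bar 0.57 597
(0.5271959900856018, -0.2220790982246399) (0.04222090169787407, 0.1979190856218338) 3.348470449447632
bar dx/dy [-0.01880558 -0.00104536] yaw deg 1.0773533856576007 [ 0.52316107 -0.21871678]
mat 0.62 4854
mat ((0.5109781622886658, 0.21253080666065216), (0.26138320565223694, 0.21407674252986908), 83.59239196777344)
cup0 0.43 135
[0.51527727 0.16279718] ((0.5162785053253174, 0.16261956095695496), 0.022246945649385452)
cup0 0.43 135
[0.51527727 0.16279718] ((0.5162785053253174, 0.16261956095695496), 0.022246945649385452)
line 75 [-0.02455109  0.59896342] 0.0035209622411394026 at .21 0.593930450568392
```

```bash
python3 -m jog '{"offset":[[0.03,0.03,0.01],[0.03,0.035,0.01],[0.03,0.035,0.01],[0.03,0.035,0],[0.03,0.035,0],[0.03,0.035,0],[0.03,0.035,0],[0.03,0.035,0],[0.03,0.035,0],[0.03,0.035,0],[0.02,0.02,0],[0,0,0]],"yaw":[6,6,6,6,6,6,6,6,6,6,6,6],"jaw":[0,0,0,0,0,0,0,0,0,0,0,0]}' 60
```

```text
clock: 2.4
position: [0.4785, -0.2592, 0.259]
ee_rot: [0.708, 0.706, 0.002, 0.0]
ft_force: [0.3, 0.8, -0.3]
grip_width: 1.001
grasp_force: 0.0
```

```bash
cat >> look.py <<'E'
def wsnap(fn=None):
    o=manip.get_obs(); p=snap('wrist',fn)
    H=np.array(p['hand_eye']);T=np.eye(4);T[:3,:3]=R.from_quat(o['ee_rot']).as_matrix();T[:3,3]=o['position']
    W=T@H; p['attitude']=W[:3,:3]; p['eye']=W[:3,3]; return p
E
python3 - <<'E'
from look import *
o=manip.get_obs(); 
p=wsnap('w1.png');print(p['eye'],p['attitude'])
for k in('bar','button_face','dock'): print(k,[(round(d['score'],2),np.round(d['at'],3).tolist()) for d in manip.tip_of(p,k)])
for q in([.526,-.222,.031],[.526,-.122,.031],[.526,-.322,.031],[.526,-.222,.095]): print(proj(p,q))
E
```

```text
[ 0.47915451 -0.17633676  0.40267154] [[ 9.99991666e-01  3.98731671e-03 -8.77470170e-04]
 [-3.50053583e-03  9.47967614e-01  3.18347528e-01]
 [ 2.10116572e-03 -3.18341803e-01  9.47973671e-01]]
bar [(0.59, [0.71, -0.286, -0.001]), (0.55, [0.52, -0.22, 0.004])]
button_face [(0.67, [0.694, -0.277, 0.069]), (0.45, [0.544, -0.222, 0.072])]
dock [(0.75, [0.525, -0.223, -0.0])]
[[299.51933159 125.75175146]]
[[302.11987751  37.85354071]]
[[296.8847355  201.72805584]]
[[307.11833881 133.48407802]]
```

View pics/w1.png

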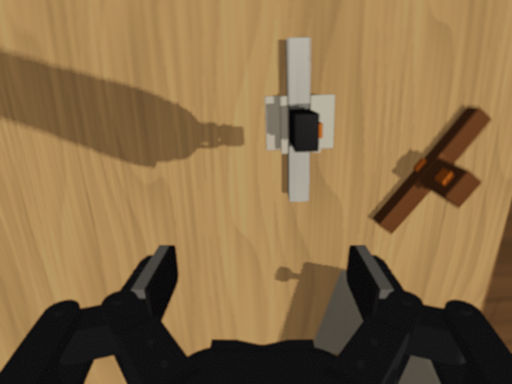

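The wrist view shows the bar from (287–311, 38) to (289–309, 201) and the handle top at about (289–318, 109–150). The orange button is on the handle's right side at (320,130), which is +x.

```bash
python3 - <<'E'
from look import *
p=wsnap()
g=p['frame'].astype(int); v=g.sum(2); sat=g.max(2)-g.min(2)
pts=[]
for r in list(range(44,88,3))+list(range(160,198,3)):
    m=np.nonzero((sat[r,270:330]<25)&(v[r,270:330]>330))[0]+270
    pts.append((r,m.min(),m.max()+1))
pts=np.array(pts);
A=ray(p,np.c_[pts[:,1],pts[:,0]],.031);B=ray(p,np.c_[pts[:,2]-.5,pts[:,0]],.031);
for Q in(A,B,(A+B)/2):
    f=np.polyfit(Q[:,1],Q[:,0],1);print('yaw',-np.degrees(np.arctan(f[0])),'x at -.222',np.polyval(f,-.222),(Q[:,0]-np.polyval(f,Q[:,1])).std())
print('w',(B-A)[:,0].mean())
print('ends',ray(p,[[299,38],[299,201.5]],.031))
c=ray(p,[[289,109],[317,109],[292,150],[319,150]],.095);print(c)
E
```

```text
Traceback (most recent call last):
ValueError: zero-size array to reduction operation minimum which has no identity
```

```bash
python3 - <<'E'
from look import *
p=wsnap()
g=p['frame'].astype(int); v=g.sum(2); sat=g.max(2)-g.min(2)
print(g[60,299],g[60,260],g[180,299],g[180,270])
m=((sat<35)&(v>250)).astype(np.uint8)
pts=[]
for r in list(range(44,88,3))+list(range(160,198,3)):
    k=np.nonzero(m[r,275:325])[0]+275
    if len(k)>5: pts.append((r,k.min(),k.max()))
pts=np.array(pts);print(len(pts),pts[0],pts[-1])
A=ray(p,np.c_[pts[:,1]-.5,pts[:,0]],.031);B=ray(p,np.c_[pts[:,2]+.5,pts[:,0]],.031)
for Q in(A,B,(A+B)/2):
    f=np.polyfit(Q[:,1],Q[:,0],1);print('yaw',-np.degrees(np.arctan(f[0])),'x',np.polyval(f,-.222),(Q[:,0]-np.polyval(f,Q[:,1])).std())
print('w',(B-A)[:,0].mean())
print('ends',ray(p,[[299,38],[299,201.5]],.031))
print(ray(p,[[289,109],[317,109],[292,150],[319,150]],.095))
E
```

```text
[177 173 159] [182 146  94] [170 164 151] [183 146  94]
27 [ 44 291 314] [193 295 313]
yaw 1.019563641992497 x 0.5118710534731146 0.000517218138971941
yaw 1.0011199449350736 x 0.5387758872954317 0.0002784087723340304
yaw 1.0103149406321115 x 0.5253234296918019 0.00030689381251846346
w 0.026913932513418646
ends [[ 0.51938096 -0.13148843  0.031     ]
 [ 0.5218011  -0.33079127  0.031     ]]
[[ 0.50251208 -0.20614524  0.095     ]
 [ 0.53054544 -0.20665609  0.095     ]
 [ 0.50575218 -0.24783461  0.095     ]
 [ 0.53389804 -0.24841719  0.095     ]]
```

```bash
python3 - <<'E'
from look import *
o=manip.get_obs();print(o['position'],R.from_quat(o['ee_rot']).as_matrix()[:,1])
p=wsnap()
g=p['frame'].astype(int); v=g.sum(2); sat=g.max(2)-g.min(2)
m=((sat<35)&(v>250))
k=np.nonzero(m[20:230,303])[0]+20;print(k.min(),k.max());E=ray(p,[[303,k.min()-.5],[303,k.max()+.5]],.031);print(E,E.mean(0))
b=(v<90);b[230:]=0;b[:80]=0;b[:,:270]=0;b[:,340:]=0
vv,uu=np.nonzero(b);print(uu.min(),uu.max(),vv.min(),vv.max())
E
```

```text
[ 0.47348376 -0.26701457  0.25856057] [ 9.99745082e-01 -2.25773286e-02 -1.88812243e-04]
29 193
[[ 0.52380849 -0.12149811  0.031     ]
 [ 0.52693307 -0.3196577   0.031     ]] [ 0.52537078 -0.2205779   0.031     ]
294 322 101 141
```

```bash
python3 -m jog '{"offset":[[0.02,0.02,0],[0.02,0.016,-0.02],[0.012,0.01,-0.02],[0,0,-0.03],[0,0,0],[0,0,0],[0,0,0]],"yaw":[1.3,1,0,0,0,0,0],"jaw":[0,0,0,0,0,0,0]}' 60; python3 -c "
from look import *
o=manip.get_obs();print(np.round(o['position'],4),R.from_quat(o['ee_rot']).as_matrix()[:,1])"
```

```text
clock: 3.33
position: [0.5263, -0.221, 0.1901]
ee_rot: [0.7, 0.714, 0.0, 0.001]
ft_force: [-0.0, -0.1, 0.8]
grip_width: 1.002
grasp_force: 0.0
[ 0.5263 -0.221   0.1901] [0.99979248 0.02034275 0.00107908]
```

```bash
python3 -m jog '{"offset":[[-0.001,0.0004,-0.03],[0,0,-0.035],[0,0,-0.03],[0,0,-0.022],[0,0,-0.015],[0,0,-0.006],[0,0,0],[0,0,0],[0,0,0],[0,0,0],[0,0,0],[0,0,0],[0,0,0],[0,0,0],[0,0,0],[0,0,0]],"yaw":[0,0,0,0,0,0,0,0,0,0,0,0,0,0,0,0],"jaw":[0,0,0,0,0,0,0,1,1,1,1,1,1,1,1,1]}' 60; python3 -c "
from look import *
o=manip.get_obs();print(np.round(o['position'],4),o['grip_width']*85,o['grasp_force'],o['ft_force'])"
```

```text
clock: 4.67
position: [0.5257, -0.2196, 0.0514]
ee_rot: [0.699, 0.715, 0.0, 0.001]
ft_force: [-2.2, -1.0, 7.0]
grip_width: 0.295
grasp_force: 59.6
[ 0.5257 -0.2196  0.0514] 25.110842553512935 59.57600757479668 [-2.17015371 -0.95591278  7.01932958]
```

```bash
python3 -m jog '{"offset":[[0,0,0],[0,0,0.003],[0,0,0.004],[0,0,0.005],[0,0,0.006],[0,0,0.01],[0,0,0.01],[0,0,0]],"yaw":[0,0,0,0,0,0,0,0],"jaw":[1,1,1,1,1,1,1,1]}' 70; python3 -c "
from look import *
o=manip.get_obs();print(np.round(o['position'],4),o['grip_width']*85,o['grasp_force'],o['ft_force'])"
```

```text
clock: 5.33
position: [0.5267, -0.2198, 0.0914]
ee_rot: [0.699, 0.715, 0.001, 0.002]
ft_force: [0.7, -0.6, -2.2]
grip_width: 0.298
grasp_force: 68.9
[ 0.5267 -0.2198  0.0914] 25.337114397801336 68.87400984764099 [ 0.66542338 -0.56450644 -2.22817678]
```

```bash
python3 -m jog '{"offset":[[0,0,0.02],[0,0,0.035],[0,0,0.035],[-0.005,0.01,0.035],[-0.01,0.02,0.03],[-0.01,0.03,0.03],[-0.01,0.03,0.02],[-0.01,0.03,0.01],[-0.01,0.03,0],[-0.01,0.03,0],[-0.01,0.03,0],[0,0.03,0],[0,0.03,0],[0,0.02,0],[0,0.01,0],[0,0,0],[0,0,0],[0,0,0]],"yaw":[0,0,0,0,0,0,0,0,-2,-2,-2,-1.5,0,0,0,0,0,0],"jaw":[1,1,1,1,1,1,1,1,1,1,1,1,1,1,1,1,1,1]}' 70; python3 - <<'E'
from look import *
o=manip.get_obs();print(np.round(o['position'],4),o['grasp_force'],R.from_quat(o['ee_rot']).as_matrix()[:,1])
p=wsnap('w2.png')
for k in('mat','line','cup0','bar'): print(k,[(round(d['score'],2),np.round(d['at'],4).tolist()) for d in manip.tip_of(p,k)])
E
```

```text
clock: 6.83
position: [0.4509, 0.0777, 0.3021]
ee_rot: [0.745, 0.667, -0.0, 0.0]
ft_force: [-0.2, -0.3, -2.8]
grip_width: 0.293
grasp_force: 69.7
[0.4509 0.0777 0.3021] 69.73645895719528 [ 9.93948512e-01 -1.09846868e-01 -1.42321021e-04]
mat [(0.7, [0.5149, 0.2108, 0.0016])]
line [(0.68, [0.5843, 0.2006, 0.0038])]
cup0 [(0.94, [0.7032, 0.0862, -0.0001]), (0.87, [0.5222, 0.2117, 0.0024]), (0.62, [0.5126, 0.1584, 0.0058]), (0.58, [0.6286, 0.0161, -0.0005])]
bar [(0.91, [0.7106, -0.2874, 0.0011]), (0.82, [0.4474, 0.0775, 0.257])]
```

View pics/w2.png

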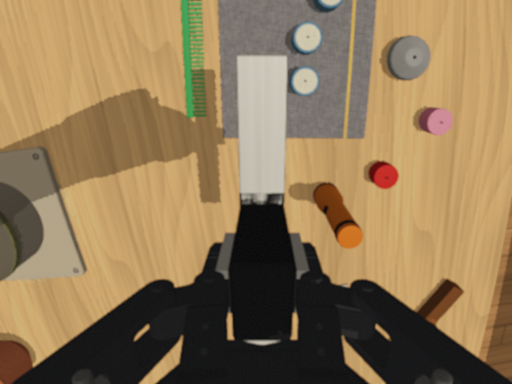

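The wrist view shows the bar held with its far end at about (262,56). The brass line runs from (354,0) to (346,137), and the cups are at (328,2), (307,38) and (305,81).

```bash
python3 - <<'E'
from look import *
o=manip.get_obs();print(np.round(o['position'],4),o['ee_rot'])
p=wsnap()
g=p['frame'].astype(int); w=g[:,:,0]-g[:,:,2]
pts=[]
for r in range(2,132,2):
    k=np.nonzero(w[r,335:362]>35)[0]+335
    if 1<=len(k)<12: pts.append((k.mean(),r))
L=ray(p,pts,.004);f=np.polyfit(L[:,1],L[:,0],1);print('line',len(L),f,(L[:,0]-np.polyval(f,L[:,1])).std(),'x at .2',np.polyval(f,.2),'mat yaw',-np.degrees(np.arctan(f[0])))
# near mat edge / corners
print(ray(p,[[223,137],[365,138]],.004))
# bar edges
v=g.sum(2);sat=g.max(2)-g.min(2);B=[]
for r in range(62,185,4):
    k=np.nonzero((sat[r,215:310]<30)&(v[r,215:310]>400))[0]+215
    B.append((k.min()-.5,k.max()+.5,r))
B=np.array(B);z=o['position'][2]-.0203
a=ray(p,B[:,[0,2]],z);b=ray(p,B[:,[1,2]],z);c=(a+b)/2;f2=np.polyfit(c[:,1],c[:,0],1)
print('bar yaw',-np.degrees(np.arctan(f2[0])),'x at tcp y',np.polyval(f2,o['position'][1]),'w',(b-a)[:,0].mean(),'end',ray(p,[[262,56]],z))
t=snap('top')
for d in manip.tip_of(t,'line')+manip.tip_of(t,'mat')+manip.tip_of(t,'cup0'):print(np.round(d['at'],4),d['score'])
t=snap('scene')
for d in manip.tip_of(t,'line')+manip.tip_of(t,'mat')+manip.tip_of(t,'cup0'):print(np.round(d['at'],4),d['score'])
E
```

```text
[0.4508 0.0786 0.3022] [ 7.44703895e-01  6.67395017e-01 -2.53073853e-05 -1.31000069e-05]
line 65 [0.11131996 0.56550081] 0.0002977481605997872 x at .2 0.5877648050450835 mat yaw -6.352011899097075
[[0.39553495 0.09653983 0.004     ]
 [0.60495443 0.07251713 0.004     ]]
bar yaw -8.810773707633755 x at tcp y 0.44914722536745166 w 0.027248961091499182 end [[0.46219765 0.1760962  0.28189181]]
[0.5867 0.2018 0.0058] 0.93
[0.628  0.0152 0.0032] 0.53
[0.588  0.2005 0.0053] 0.53
[0.7096 0.0817 0.001 ] 0.43
[0.5904 0.2047 0.0031] 0.78
[0.5116 0.2116 0.0018] 0.83
[0.5113 0.1594 0.0092] 0.9
[0.5584 0.2652 0.0035] 0.88
[0.6286 0.016  0.0021] 0.81
[ 0.7089  0.096  -0.0018] 0.59
[5.246e-01 2.165e-01 2.000e-04] 0.58
```

```bash
python3 - <<'E'
from look import *
o=manip.get_obs();P=o['position'];z=P[2]-.0203
p=wsnap();t=snap('top');s=snap('scene')
for n,q in(('wrist',p),('top',t),('scene',s)):
    ms=[d for d in manip.masks_of(q,'bar')]
    for d in ms:
        m=d['region'];g=q['frame'].astype(int);m=m&(g.sum(2)>300)&(g.max(2)-g.min(2)<45)
        v,u=np.nonzero(m)
        if len(u)<30: continue
        X=ray(q,np.c_[u,v],z)[:,:2]
        if np.hypot(*(X.mean(0)-P[:2]))>.12: continue
        r=cv2.minAreaRect(X.astype(np.float32))
        w,V=np.linalg.eigh(np.cov((X-X.mean(0)).T));a=V[:,1]*np.sign(V[1,1])
        print(n,round(d['score'],2),len(u),X.mean(0),r,'yaw',np.degrees(np.arctan2(-a[0],a[1])))
cv2.imwrite('pics/s2.png',cv2.resize(s['frame'][20:220,200:440,::-1],None,fx=3,fy=3,interpolation=cv2.INTER_CUBIC))
E
```

```text
wrist 0.84 7040 [0.45762642 0.13840189] ((0.4511405825614929, 0.08305319398641586), (0.18992331624031067, 0.026091422885656357), 83.61851501464844) yaw -5.885768176055903
top 0.95 307 [0.4420778  0.01658056] ((0.4422977864742279, 0.0180970449000597), (0.08044040948152542, 0.02517826482653618), 82.90006256103516) yaw -7.296619837944829
scene 0.74 486 [0.45419285 0.08668597] ((0.4713873863220215, 0.0757313147187233), (0.19907742738723755, 0.0696430653333664), 83.77838134765625) yaw -6.614349346798584
```

View pics/s2.png

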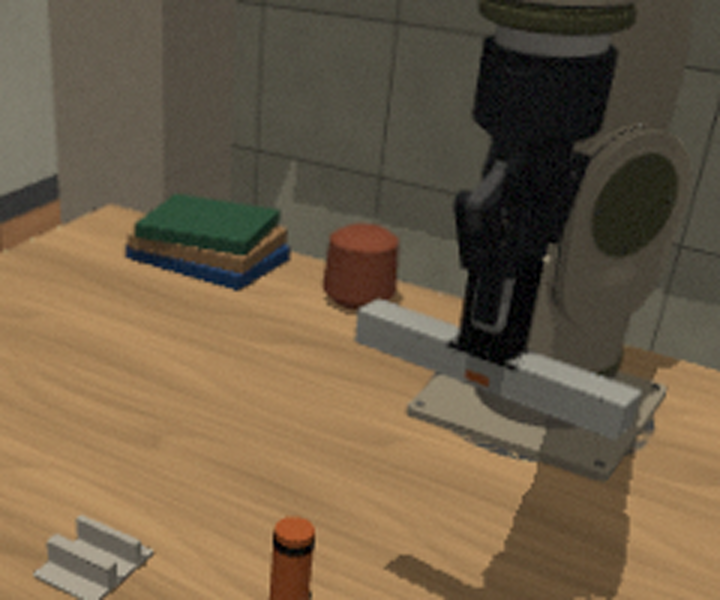

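```bash
python3 -m jog '{"offset":[[0.003,0.02,0],[0.003,0.03,0],[0.003,0.03,0],[0.003,0.03,-0.01],[0.003,0.02,-0.03],[0.003,0.009,-0.035],[0,0,-0.035],[0,0,-0.035],[0,0,-0.035],[0,0,-0.025],[0,0,-0.01],[0,0,0],[0,0,0],[0,0,0]],"yaw":[0,0,0,0,0,0,0,0,0,0,0,0,0,0],"jaw":[1,1,1,1,1,1,1,1,1,1,1,1,1,1]}' 70; python3 - <<'E'
from look import *
o=manip.get_obs();print(np.round(o['position'],4),o['grasp_force'],R.from_quat(o['ee_rot']).as_matrix()[:,1])
t=snap('top')
for d in manip.tip_of(t,'bar')+manip.tip_of(t,'cup0'):print(np.round(d['at'],4),d['score'])
E
```

```text
clock: 9.0
position: [0.4699, 0.219, 0.0892]
ee_rot: [0.744, 0.668, 0.001, 0.001]
ft_force: [-0.4, 0.4, -2.2]
grip_width: 0.297
grasp_force: 69.5
[0.4699 0.219  0.0892] 69.53086495399475 [ 0.99413788 -0.10808918  0.00257073]
[0.4709 0.2147 0.0403] 0.93
[ 7.098e-01 -2.855e-01 -4.000e-04] 0.87
[0.5233 0.2086 0.0037] 0.71
[ 7.074e-01  8.380e-02 -7.000e-04] 0.63
[ 6.262e-01  1.650e-02 -5.000e-04] 0.54
[0.5163 0.1616 0.0027] 0.53
[0.5591 0.2595 0.0033] 0.41
```

Position is good. I'll lower the last 36 mm and check for contact.

```bash
python3 -m jog '{"offset":[[0,0,-0.015],[0,0,-0.012],[0,0,-0.006],[0,0,-0.003],[0,0,0],[0,0,0]],"yaw":[0,0,0,0,0,0],"jaw":[1,1,1,1,1,1]}' 70; python3 - <<'E'
from look import *
o=manip.get_obs();print(np.round(o['position'],4),R.from_quat(o['ee_rot']).as_matrix()[:,1])
E
```

```text
clock: 9.65
position: [0.4689, 0.2185, 0.0514]
ee_rot: [0.744, 0.668, 0.0, -0.0]
ft_force: [0.2, 0.6, -3.4]
grip_width: 0.298
grasp_force: 69.8
[0.4689 0.2185 0.0514] [ 9.94172668e-01 -1.07799278e-01  1.45651862e-04]
```

```bash
python3 -m jog '{"offset":[[0,0,0.002],[0.005,-0.0006,0],[0.005,-0.0006,0],[0.005,-0.0006,0],[0.005,-0.0006,0],[0.005,-0.0006,0],[0.005,-0.0006,0],[0.005,-0.0005,0],[0.005,-0.0005,0],[0.005,-0.0005,0],[0.005,-0.0005,0],[0.005,-0.0005,0],[0.005,-0.0006,0],[0.005,-0.0006,0],[0.005,-0.0006,0],[0.004,-0.0004,0],[0.003,-0.0003,0],[0.002,-0.0002,0],[0,0,0],[0,0,0]],"yaw":[0,0,0,0,0,0,0,0,0,0,0,0,0,0,0,0,0,0,0,0],"jaw":[1,1,1,1,1,1,1,1,1,1,1,1,1,1,1,1,1,1,1,1]}' 70; python3 - <<'E'
from look import *
o=manip.get_obs();print(np.round(o['position'],4),R.from_quat(o['ee_rot']).as_matrix()[:,1])
L=np.array([.588,.2]);m=np.array([.9939,-.1106]);n=np.array([.1106,.9939])
print('bar s',(o['position'][:2]-L)@m)
for c in('top','scene'):
    t=snap(c)
    for d in manip.tip_of(t,'cup0')+manip.tip_of(t,'line'):
        a=d['at'];q=a[:2]-L
        if abs(q@n)<.1 and abs(q@m)<.06: print(c,np.round(a,4),round(d['score'],2),'s,t',np.round([q@m,q@n],4))
cv2.imwrite('pics/s3.png',cv2.resize(t['frame'][200:340,290:490,::-1],None,fx=4,fy=4,interpolation=cv2.INTER_CUBIC))
np.savez('s3.npz',**{k:t[k] for k in('frame','camera_matrix','distortion','eye','attitude')})
E
```

```text
clock: 11.32
position: [0.5478, 0.2096, 0.0533]
ee_rot: [0.744, 0.668, 0.0, 0.0]
ft_force: [0.4, 0.2, -2.5]
grip_width: 0.293
grasp_force: 69.8
[0.5478 0.2096 0.0533] [ 9.94164053e-01 -1.07878324e-01  3.19651004e-04]
bar s -0.04096786317188732
top [0.5742 0.1581 0.0047] 0.56 s,t [-0.0091 -0.0432]
top [0.5788 0.2029 0.0048] 0.49 s,t [-0.0095  0.0019]
top [0.5856 0.2025 0.0047] 0.67 s,t [-0.0027  0.0022]
scene [0.5817 0.2101 0.0007] 0.9 s,t [-0.0074  0.0093]
scene [0.5881 0.2613 0.0064] 0.66 s,t [-0.0067  0.0609]
scene [0.5732 0.1532 0.0082] 0.57 s,t [-0.0095 -0.0482]
scene [0.5895 0.2028 0.0033] 0.9 s,t [0.0012 0.0029]
```

View pics/s3.png

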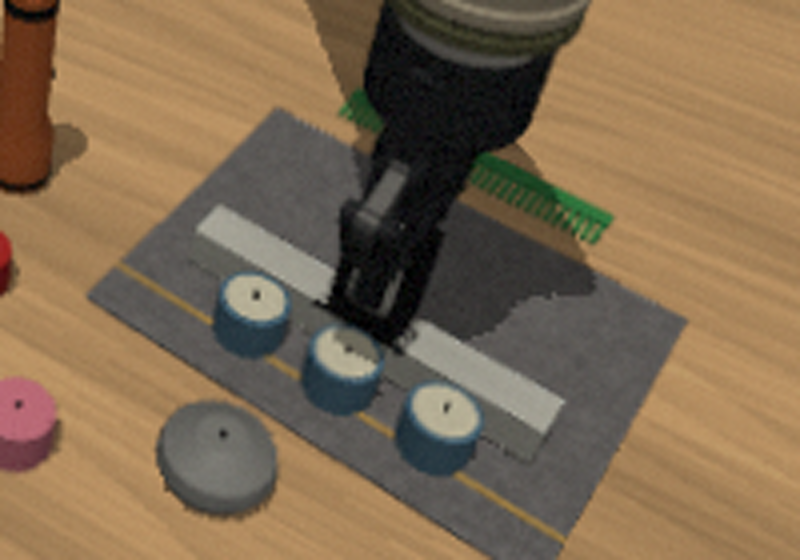

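Cups are in contact in a row, about 9 mm short of the line, and the bar's face is parallel to it. I'll cross-check the line in this same camera.

```bash
python3 - <<'E'
from look import *
p=dict(np.load('s3.npz'))
L=np.array([.588,.2]);m=np.array([.9939,-.1106]);n=np.array([.1106,.9939])
g=p['frame'].astype(int);w=g[:,:,0]-g[:,:,2]
# expected line pixels
pts=[]
for t in np.r_[-.12:-.075:.002,-.028:-.018:.002,.027:.036:.002,.09:.12:.002]:
    base=L+t*n; S=np.arange(-.02,.02,.0005)
    X=np.c_[base+S[:,None]*m,np.full(len(S),.004)]
    uv=proj(p,X).astype(np.float32)
    val=cv2.remap(w.astype(np.float32),uv[:,0],uv[:,1],cv2.INTER_LINEAR).ravel()
    val=np.clip(val-val.min()-.5*(val.max()-val.min()),0,None)
    pts.append((t,(val*S).sum()/val.sum()))
print(np.round(pts,4)[::3])
E
```

```text
[[-0.12   -0.0019]
 [-0.114  -0.0022]
 [-0.108  -0.002 ]
 [-0.102  -0.0021]
 [-0.096  -0.0019]
 [-0.09   -0.0019]
 [-0.084  -0.0023]
 [-0.078  -0.0018]
 [-0.026  -0.002 ]
 [-0.02   -0.0019]
 [ 0.029  -0.0019]
 [ 0.035  -0.0019]
 [ 0.094  -0.0022]
 [ 0.1    -0.002 ]
 [ 0.106  -0.0019]
 [ 0.112  -0.0019]
 [ 0.118  -0.0023]]
```

```bash
python3 -m jog '{"offset":[[0.002,-0.0002,0],[0.002,-0.0002,0],[0.0015,-0.0002,0],[0.001,-0.0001,0],[0,0,0],[0,0,0],[0,0,0]],"yaw":[0,0,0,0,0,0,0],"jaw":[1,1,1,1,1,1,1]}' 70; cat > meas.py <<'E'
from look import *
L=np.array([.588,.2]);m=np.array([.9939,-.1106]);n=np.array([.1106,.9939])
o=manip.get_obs();print('tcp',np.round(o['position'],4),'bar s',(o['position'][:2]-L)@m)
for c in('scene','top','scene','top'):
    p=snap(c);g=p['frame'].astype(int);w=(g[:,:,0]-g[:,:,2]).astype(np.float32);ls=[]
    for t in np.r_[-.12:-.075:.002,.09:.12:.002]:
        S=np.arange(-.02,.02,.0005);uv=proj(p,np.c_[L+t*n+S[:,None]*m,np.full(len(S),.004)]).astype(np.float32)
        val=cv2.remap(w,uv[:,0],uv[:,1],cv2.INTER_LINEAR).ravel();val=np.clip(val-val.min()-.5*np.ptp(val),0,None);ls.append((val*S).sum()/val.sum())
    l=np.median(ls)
    print(c,'line s',round(l,4))
    for d in manip.tip_of(p,'cup0'):
        q=np.array(d['at'][:2])-L
        if abs(q@n)<.1 and abs(q@m)<.06: print('   tip',np.round(d['at'],4),'rel',round(q@m-l,4),'t',round(q@n,3))
    # white wax discs at cup top (z=.032): centroid
    br=((g.sum(2)>(330 if c=='scene' else 330))&(g[:,:,0]>105)&(np.abs(g[:,:,0]-g[:,:,2])<70)).astype(np.uint8)
    for t in(-.047,.006,.06):
        u,v=proj(p,np.r_[L+t*n+(-.002)*m,.03])[0].astype(int)
        k,lab,st,ce=cv2.connectedComponentsWithStats(br)
        j=[i for i in range(1,k) if np.hypot(*(ce[i]-(u,v)))<8 and 8<st[i][4]<900]
        for i in j:
            q=ray(p,[ce[i]],.030)[0,:2]-L;print('   wax',st[i][4],'rel',round(q@m-l,4),'t',round(q@n,4))
E
python3 meas.py
```

```text
clock: 12.2
position: [0.5544, 0.2088, 0.0532]
ee_rot: [0.744, 0.668, 0.0, 0.0]
ft_force: [0.2, -0.8, -2.8]
grip_width: 0.3
grasp_force: 69.8
tcp [0.5544 0.2088 0.0532] bar s -0.03436665947220761
scene line s -0.0021
   tip [0.5788 0.1486 0.0099] rel -0.0014 t -0.052
   tip [0.593  0.2593 0.0074] rel 0.0005 t 0.059
   tip [5.885e-01 2.105e-01 4.000e-04] rel 0.0014 t 0.01
   wax 104 rel 0.0017 t 0.0053
top line s -0.0016
   tip [0.5802 0.1558 0.001 ] rel -0.0013 t -0.045
   tip [0.5845 0.2065 0.0043] rel -0.0026 t 0.006
   wax 79 rel -0.0005 t -0.0463
   wax 34 rel 0.0044 t 0.0023
scene line s -0.0021
   tip [0.5895 0.2088 0.0016] rel 0.0026 t 0.009
   tip [0.5765 0.1524 0.0091] rel -0.0041 t -0.049
   tip [0.5961 0.2587 0.0023] rel 0.0036 t 0.059
   wax 105 rel 0.0015 t 0.0052
top line s -0.0016
   tip [0.5834 0.2037 0.0025] rel -0.0033 t 0.003
   tip [0.5793 0.1553 0.0027] rel -0.0021 t -0.045
   wax 77 rel -0.0007 t -0.0462
   wax 33 rel 0.005 t 0.0027
```

```bash
python3 -m jog '{"offset":[[-0.002,0.0002,0],[-0.005,0.0006,0],[-0.01,0.0011,0],[-0.015,0.0017,0],[-0.015,0.0017,0],[-0.012,0.0013,0],[-0.006,0.0007,0],[0,0,0],[0,0,-0.001],[0,0,-0.001],[0,0,0],[0,0,0]],"yaw":[0,0,0,0,0,0,0,0,0,0,0,0],"jaw":[1,1,1,1,1,1,1,1,1,1,1,1]}' 70; python3 meas.py
```

```text
clock: 13.6
position: [0.4896, 0.2161, 0.0511]
ee_rot: [0.744, 0.668, 0.0, -0.0]
ft_force: [-0.5, -0.4, -2.8]
grip_width: 0.297
grasp_force: 69.8
tcp [0.4896 0.2161 0.0511] bar s -0.09958303914972558
scene line s -0.0021
   tip [0.5966 0.2584 0.0051] rel 0.0042 t 0.059
   tip [0.5862 0.2061 0.0007] rel -0.0004 t 0.006
   tip [0.5783 0.1511 0.0074] rel -0.0022 t -0.05
   wax 141 rel -0.0025 t -0.0474
   wax 157 rel -0.003 t 0.0059
   wax 173 rel -0.0028 t 0.0598
top line s -0.0018
   tip [0.5815 0.1543 0.0048] rel 0.0004 t -0.046
   tip [0.5959 0.2584 0.0054] rel 0.0032 t 0.059
   tip [0.5845 0.2025 0.0024] rel -0.002 t 0.002
   wax 78 rel -0.0005 t -0.0464
   wax 80 rel -0.001 t 0.0077
   wax 79 rel -0.0011 t 0.0616
scene line s -0.002
   tip [0.5948 0.2591 0.0076] rel 0.0023 t 0.059
   tip [0.5849 0.2082 0.0027] rel -0.002 t 0.008
   tip [0.5782 0.1495 0.0075] rel -0.0021 t -0.051
   wax 141 rel -0.0026 t -0.0474
   wax 157 rel -0.003 t 0.0059
   wax 173 rel -0.0029 t 0.0598
top line s -0.0016
   tip [0.5847 0.2006 0.0024] rel -0.0017 t 0.0
   tip [0.5947 0.2571 0.0025] rel 0.002 t 0.057
   tip [0.5824 0.1527 0.0042] rel 0.0013 t -0.048
   wax 77 rel -0.0007 t -0.0462
   wax 79 rel -0.0013 t 0.0078
   wax 80 rel -0.0011 t 0.0614
```

The row is straight to about 0.5 mm and within about 1–2 mm of the line. Now I'll set the bar down.

```bash
python3 -m jog '{"offset":[[0,0,-0.0007],[0,0,-0.0005],[0,0,0],[0,0,0]],"yaw":[0,0,0,0],"jaw":[1,1,1,1]}' 70
```

```text
clock: 14.33
position: [0.4893, 0.2162, 0.0504]
ee_rot: [0.744, 0.668, 0.0, 0.0]
ft_force: [-2.5, -1.5, 5.6]
grip_width: 0.3
grasp_force: 70.7
```

```bash
python3 -m jog '{"offset":[[0,0,0],[0,0,0],[0,0,0],[0,0,0],[0,0,0],[0,0,0],[0,0,0],[0,0,0],[0,0,0],[0,0,0],[0,0,0.005],[0,0,0.015],[0,0,0.025],[0,0,0.03],[0,0,0.035],[0,0,0.035],[0,0,0.03],[0,0,0],[0,0,0]],"yaw":[0,0,0,0,0,0,0,0,0,0,0,0,0,0,0,0,0,0,0],"jaw":[0.6,0.5,0.4,0.3,0.2,0.1,0,0,0,0,0,0,0,0,0,0,0,0,0]}' 20; python3 meas.py; python3 - <<'E'
from look import *
t=snap('scene','s4.png')
for k in('bar','torch','holder','comb','cabinet_door0_handle'): print(k,[(round(d['score'],2),np.round(d['at'],3).tolist()) for d in manip.tip_of(t,k)])
E
```

```text
clock: 15.92
position: [0.49, 0.2166, 0.2269]
ee_rot: [0.744, 0.668, 0.002, 0.001]
ft_force: [0.5, -0.8, -0.6]
grip_width: 1.0
grasp_force: 0.0
tcp [0.49   0.2166 0.2269] bar s -0.09928961651923993
scene line s -0.002
   tip [0.5856 0.2066 0.0014] rel -0.0011 t 0.006
   tip [0.5776 0.1517 0.0063] rel -0.003 t -0.049
   wax 140 rel -0.0027 t -0.0474
   wax 157 rel -0.003 t 0.0059
   wax 171 rel -0.0029 t 0.0598
top line s -0.0015
   tip [0.5832 0.2037 0.0036] rel -0.0037 t 0.003
   tip [0.5798 0.1564 0.0014] rel -0.0019 t -0.044
   tip [0.5949 0.2593 0.0026] rel 0.0018 t 0.06
   wax 78 rel -0.0008 t -0.0464
   wax 81 rel -0.0014 t 0.0076
   wax 75 rel -0.001 t 0.061
scene line s -0.0021
   tip [0.5804 0.1531 0.0074] rel -0.0003 t -0.047
   tip [0.592  0.2629 0.008 ] rel -0.0009 t 0.063
   tip [5.882e-01 2.090e-01 4.000e-04] rel 0.0013 t 0.009
   wax 141 rel -0.0025 t -0.0474
   wax 156 rel -0.0029 t 0.006
   wax 171 rel -0.0029 t 0.0598
top line s -0.0016
   tip [0.5949 0.2589 0.0042] rel 0.002 t 0.059
   tip [0.582  0.2048 0.0071] rel -0.0049 t 0.004
   wax 78 rel -0.0007 t -0.0464
   wax 82 rel -0.0012 t 0.0076
   wax 77 rel -0.0008 t 0.0607
bar [(0.83, [0.484, 0.214, -0.001]), (0.63, [0.711, -0.288, -0.002]), (0.35, [0.589, 0.202, -0.0])]
torch [(0.91, [0.542, -0.012, -0.003]), (0.41, [0.516, 0.208, 0.002])]
holder [(0.92, [0.66, 0.178, 0.002])]
comb [(0.67, [0.372, 0.208, -0.004])]
cabinet_door0_handle [(0.76, [0.559, -0.464, 0.169])]
```

View pics/s4.png

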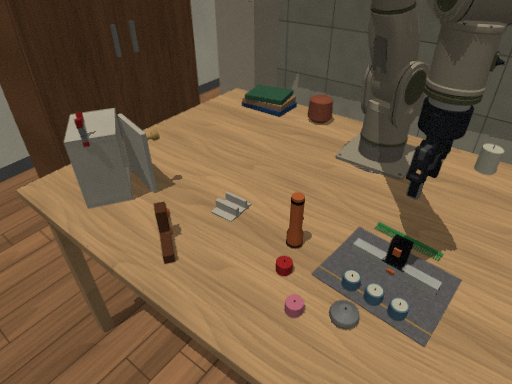

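The final view shows the three cups in a row on the brass line at (352,281), (375,294) and (399,309). The bar stands upright at (395,262), clear of the cups. The bystanders have not moved and the gripper is clear.

```bash
python3 -c "
from workcell import manip
print(manip.hand_in())"
```

```text
the job is handed in; nothing more can be done
None
```

The job is handed in: the three blue cups stand in a straight row, about 1–2 mm from centred on the brass line by the cameras, and the bar stands upright on the mat clear of them, with the bystanders I checked where they started.

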